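# Draw the spring carriage out to the index and hold it

## Task

Take the draw pin (the one with the plain straight grip) out of the pin rack and drop its shank fully into the hole of the spring-return carriage on the pull bench, down to its flange, while the carriage is still home. With the pin, draw the carriage out slowly and steadily, a few centimetres a second, until its line stands level with the index pointer, not past it, and finish while still gripping the pin and holding the carriage there against its spring. Leave the other pins and everything else on the bench where they are.

Things in the scene. Friction and masses are not known exactly. Their poses are not given: they have to be found in the camera images.
- draw_pin: Loose steel pin, 75 mm long, about 100 g, upright in any one of the three rack holes. Origin on its axis at the underside of its flange (which rests on the rack's top), z up. Above: flange 24 mm diameter, 4 mm thick, then a straight cylindrical grip 18 mm diameter from z = 4 to 49 mm with thin dark rings. Below: shank 10 mm diameter, 26 mm long, foot chamfered.
- rack: Fixed black plastic pin rack, 160 (x) x 60 (y) x 40 mm high, three 13 mm through holes at x = -50, 0 and +50 mm on its long middle line. Origin: centre of its underside. Its place and yaw change.
- bed: Fixed pull bench: aluminium plate 300 x 120 x 15 mm, two rails, white scale bar with ticks along its +y edge (top 37 mm high), dark spring tube at its +x end. Origin on the table under the plate's middle line; plate from x = -120 to +180 mm. The carriage is drawn out along the bed's -x, roughly towards the robot. Its place and yaw change.
- carriage: Grey block 60 x 60 x 30 mm, top 54 mm above the table, sliding on the bed's rails. Origin on the table under its hole's centre, axes as the bed's. Home: origin at bed x = +30 mm, y = 0; slides up to 100 mm out along the bed's -x. A spring pulls it home: 2 N at home, rising 45 N/m to about 6 N at 85 mm, slight damping and friction. Let go, it snaps back.
- socket (a point): Centre of the mouth of the carriage's hole, on the carriage's top, 54 mm above the table; moves with the carriage. Hole 14 mm diameter, 29 mm deep, mouth chamfered 3 mm. A dark line on the top runs from the hole to the carriage's +y side and ends in a 3 mm wide pointer, at the same x as the hole's centre.
- mark (a point): Tip of the index pointer: a 3 mm wide steel finger on a dark clamp on the scale bar, 40 mm to the bed's +y side of the hole's path, 50 mm above the table (clamp up to 51 mm). Axes as the bed's. The carriage is at the mark when socket and tip have the same x along the bed. It is set 50 to 85 mm out from home.
- ball_pin: Bystander: steel pin in the rack with a 24 mm ball head; leave it.
- disc_pin: Bystander: steel pin in the rack with a flat 34 mm disc head; leave it.
- weight: Bystander: brass 200 g weight, 32 mm diameter, 50 mm high.
- flask: Bystander: conical glass flask, 82 mm diameter, 126 mm high.
- jar: Bystander: small jar, 56 mm diameter, 70 mm high.
- beaker: Bystander: glass beaker, 68 mm diameter, 85 mm high.
- screwdriver: Bystander: screwdriver lying on the table.

How it is judged (in metres and radians):
On the way, in this order (a step that is already met when the one before it is completed fails the run):
1. the draw pin is out of the rack, in the gripper (height (world z) of draw_pin above 0.072 m and contact force between the fingers and draw_pin above 1 N), for 0.1 s.
2. the pin is down to its flange in the carriage's hole, the carriage still home (horizontal distance between draw_pin and socket below 0.005 m and z of draw_pin in the frame of socket below 0.005 m and angle between draw_pin's own z axis and vertical below 0.2 rad and x of socket in the frame of bed above 0.02 m), for 0.1 s.
At the end, for the whole second after the job is handed in: The gripper still holds the draw pin, which sits in the carriage's hole (axis within 5 mm, flange within 5 mm of the top, tilt under 0.2 rad), and the carriage stands still with its hole level with the index pointer within 5 mm along the bed (horizontal distance between draw_pin and socket below 0.005 m and z of draw_pin in the frame of socket below 0.005 m and angle between draw_pin's own z axis and vertical below 0.2 rad and contact force between the fingers and draw_pin above 1 N and x of socket in the frame of mark between -0.005 and 0.005 m and linear speed of carriage below 0.01 m/s); the arm keeps its last pose, push and grip.
It fails at once if the carriage is pulled more than 10 mm past the index (x of socket in the frame of mark below -0.01 m).
It fails at once if the carriage is jerked or snaps back (faster than 12 cm/s) (linear speed of carriage above 0.12 m/s).
It fails at once if a bystander is displaced by more than 20 mm (distance of any of ball_pin, disc_pin, weight, flask, jar, beaker, screwdriver from where it was at the start of the episode above 0.02 m).
It also fails if it takes over 48 s, if anything falls off the work surface, if the arm or the gripper's body presses on something with over 40 N, if the wrist force passes 120 N, or if a joint passes its speed limit or range.

## Robot

A 6-joint arm with a two-finger parallel gripper is mounted at the origin on the work surface. World frame = base frame: x ahead of the robot, y to its left, z up, the work surface at z = 0. Lengths are in m, angles in degrees, forces in N, time in s.
With the tool pointing down it reaches from about 0.375 to 0.9 m from the base axis. Payload 3.1 kg.
Tool frame: the origin (TCP) lies at the very end of the fingers, on their centre line; the grasp point (between the pads) lies 19 mm behind it (bot.tcp_to_grasp is the distance from the TCP to the grasp point, in m); z points along the fingers, y is the line along which they close (so a half turn about z gives the same grasp; the last joint's range is limited). The gripper opens to 87 mm and grips with 3 to 60 N. Pads are 19 mm wide; open, the fingers measure 117 mm over their backs; the gripper's body (75 mm by 190 mm) begins 51 mm behind the grasp point.
Start: joints at [-80.587, 30.224, 82.088, -0, 67.689, -10.227], TCP at [0.21, -0.589, 0.223] pointing down, gripper open.
Joint ranges: [-176.69, 176.69], [-43.24, 126.21], [12.49, 139.97], [-82, 262], [0, 151.66], [-163.58, 163.58]. Speed limits (degrees/s): [159.86, 159.86, 180, 180, 180, 180].

## Interface

Orientations are given as a 3x3 rotation matrix whose columns are the frame's x, y, z axes.
In Python, from rig import telemetry, capture, camera_info, job, bot gives the robot as it stands. The module is installed in compiled form; this text tells all that it offers.
- The arm moves only by the tool carry_out, never from a script. Its argument "deltas" is a list that holds one entry, the list of rows, each a list of 7 numbers: the shift along the tool's x, y, z scaled (see below), then the turn, a rotation vector about the tool's x, y, z scaled (see below), then the closure, from -1 (fully open) to 1 (shut). In form: [[[dx, dy, dz, ax, ay, az, claw], ...]]. A call has exactly 10 rows; each row is the pose to reach, as a shift and turn from the pose commanded when the call began, along the tool's axes at that moment, turning the shorter way round; what a row does not reach only later rows make up. The controller multiplies each number of a shift by 15 cm and each number of a turn by 360 degrees. A row lasts 1/12 s, in which the tool goes at most 41.7 mm and 7.16 degrees, less where a joint would pass 70% of its speed; a pose out of reach is approached as far as the arm can. A call with a number of a shift or a turn outside -1 to 1 is refused whole. A call with a gripper value outside its range is refused whole. The fingers move at their own pace and stop on an object; the grip force is fixed at half the most. Time passes only in rows, so rows that repeat a pose let the fingers close, or fill a call up. It gives the time, the measured TCP pose, the force, the opening and the grip force at its end, in the units of the state.
- telemetry.read_state(): the state, without advancing time (a new reading comes with each control period).
- capture(name): name is "scene" or "top"; returns the picture (420x560x3 uint8, red, green, blue); there is no depth.
- camera_info(name): a dict with "mtx" (3x3 intrinsics, pixels), "cam_to_world" (4x4, takes a point from camera to world coordinates). Camera axes: x right, y down, z forward; pixel columns grow to the right and rows downward; lengths in m; the calibration is good to about 2 mm. A picture is of the moment at which its call begins. camera_info takes no time and is no camera call.
- job.hand_in(): hands the job in; it is judged then, once.
The state is a dict: "time_s": time; "joint_positions": joint angles; "qvel": joint speeds; "tau": joint torques, N m; "position": TCP position; "tcp_rot": TCP orientation; "force": force on the tool from outside, world axes, zero at the start; "moment": the same for the moment, N m; "opening": opening from 0.0 (shut) to 1.0 (fully open); "grasp_force": force on a finger pad.
Only numpy, scipy, OpenCV 4.12 (cv2) and the standard library are available. Lean on these libraries where they do the work, as an engineer would, in place of code of your own. Each camera call takes 0.05 s, during which the arm holds its last target. There are 200 camera calls.

## Working session

There is one attempt and no reset: what is moved stays moved. The work goes in short steps, Python scripts to look and compute and a tool call to move; the robot and the scene stay as the last step left them, time stands still between calls to the robot, and variables do not carry over. Pictures are saved under pics/ and viewed, at most 10 in all, crops included, and the job is handed in when it is done.

Besides the shell and the picture viewer there is one more tool, called after "Request:" by a JSON object that holds its "fn" and its "kwargs", one argument or row to a line. carry_out: Moves the arm, as the interface text tells. Its arguments: {"type":"object","properties":{"deltas":{"type":"array","items":{"type":"array","items":{"type":"array","items":{"type":"number"}}}}},"required":["deltas"]}

```bash
mkdir -p pics
python3 - <<'E'
from rig import telemetry, capture, camera_info, bot
import cv2,numpy as np
np.set_printoptions(precision=4,suppress=True)
for n in("scene","top"):
    im=capture(n); cv2.imwrite(f"pics/{n}0.png",im[:,:,::-1]); c=camera_info(n); print(n,c["mtx"],c["cam_to_world"])
s=telemetry.read_state(); print(s)
E
```

```text
scene [[464.6071   0.     283.9013]
 [  0.     464.6071 205.6862]
 [  0.       0.       1.    ]] [[-0.6291  0.512  -0.5848  1.243 ]
 [ 0.777   0.4341 -0.4559  0.5512]
 [ 0.0205 -0.7412 -0.6709  0.9156]
 [ 0.      0.      0.      1.    ]]
top [[470.8778   0.     282.6814]
 [  0.     470.8778 200.9924]
 [  0.       0.       1.    ]] [[-0.0116 -0.975   0.2218  0.2902]
 [-0.9999  0.0126  0.0031 -0.0171]
 [-0.0059 -0.2218 -0.9751  1.1885]
 [ 0.      0.      0.      1.    ]]
{'time_s': 0.1, 'joint_positions': array([-80.5849,  30.2727,  82.1481,  -0.0011,  67.6897, -10.2257]), 'qvel': array([-0.0014, -0.1082, -0.1377,  0.0004, -0.0169, -0.0672]), 'tau': array([ -0.0005, -44.0985, -17.7151,   0.0634,   0.0534,  -0.    ]), 'position': array([ 0.21  , -0.588 ,  0.2217]), 'tcp_rot': array([[ 0.9418,  0.3361, -0.0003],
       [ 0.3361, -0.9418,  0.0019],
       [ 0.0003, -0.0019, -1.    ]]), 'force': array([ 0.0071, -0.1554, -0.1807]), 'moment': array([ 0.0271,  0.034 , -0.042 ]), 'grasp_force': 0.0, 'opening': 0.9967051165058761}
```

View pics/scene0.png

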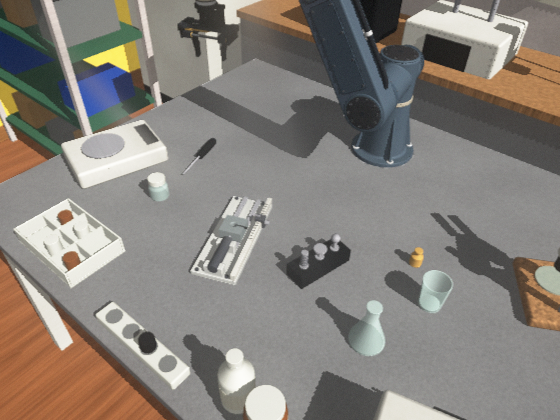

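View pics/top0.png

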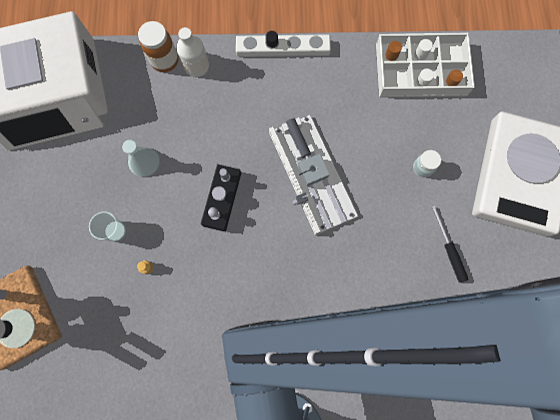

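Scene: the bed is around (232,238) and the rack around (319,262). Top: the rack is around (221,197) with pins near (225,173), (219,193) and (214,213), and the carriage is around (313,168). I'll enlarge both areas.

Run:
```python
import cv2,numpy as np
t=cv2.imread("pics/top0.png");s=cv2.imread("pics/scene0.png")
a=cv2.resize(t[105:245,195:370],None,fx=4.5,fy=4.2857,interpolation=cv2.INTER_CUBIC)
a=cv2.resize(t[105:245,195:370],None,fx=4,fy=4,interpolation=cv2.INTER_CUBIC)
b=cv2.resize(s[185:295,185:360],None,fx=4,fy=4,interpolation=cv2.INTER_CUBIC)
cv2.imwrite("pics/t1.png",a);cv2.imwrite("pics/s1.png",b)
```

```text
(no output)
```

View pics/t1.png

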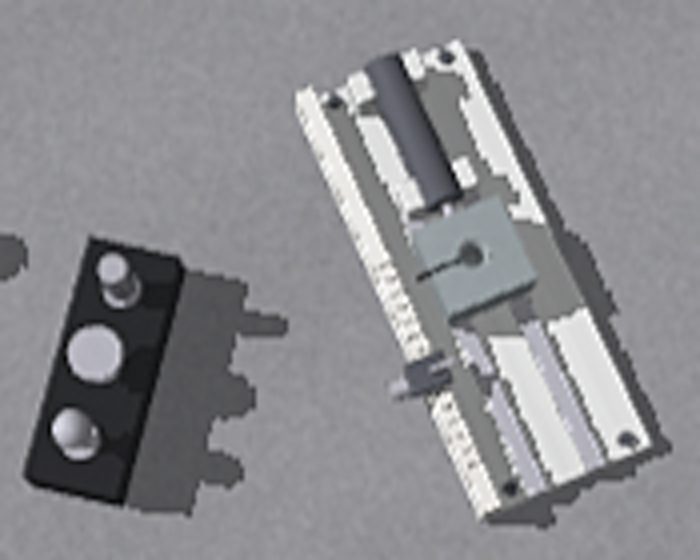

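View pics/s1.png

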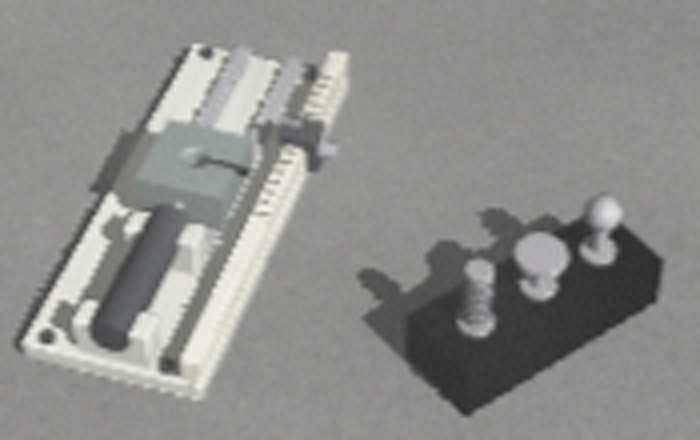

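The draw pin is the far one in the rack. Its head is at crop (113,267) in top and (480,269) in scene. The socket is at (470,255) in top and (193,157) in scene, and the index finger tip is near (455,365) in top and (258,128) in scene.

```bash
cat > h.py <<'E'
import numpy as np,cv2
from rig import camera_info
np.set_printoptions(precision=4,suppress=True)
C={n:camera_info(n) for n in("scene","top")}
OFF={"top":(195,105),"scene":(185,185)}
def full(n,p): return (np.array(p,float)+.5)/4-.5+OFF[n]
def P(n):
    return C[n]["mtx"]@np.linalg.inv(C[n]["cam_to_world"])[:3]
def tri(pt,ps):
    X=cv2.triangulatePoints(P("top"),P("scene"),np.array(pt,float).reshape(2,1),np.array(ps,float).reshape(2,1))[:,0]
    return X[:3]/X[3]
def proj(n,X):
    x=P(n)@np.append(X,1); return x[:2]/x[2]
def onz(n,p,z):
    M=C[n]["cam_to_world"]; d=M[:3,:3]@np.linalg.inv(C[n]["mtx"])@np.append(p,1); o=M[:3,3]
    return o+d*(z-o[2])/d[2]
E
python3 - <<'E'
from h import *
pts=dict(head=((113,267),(480,269),.089),flange=((123,291),(476,324),.044),disc=((96,353),(542,255),None),ball=((75,433),(604,212),None),
socket=((470,255),(193,157),.054),lineend=((418,276),(246,171),.054),tip=((455,365),(258,128),.05),
A=((338,103),(46,338),.015),B=((447,57),(None),.015),Cc=((627,440),(206,52),.015),D=((511,488),(310,72),.015))
for k,(a,b,z) in pts.items():
    fa=full("top",a)
    if b is None: print(k,onz("top",fa,z)); continue
    fb=full("scene",b); print(k,tri(fa,fb), *( (onz("top",fa,z)[:2],onz("scene",fb,z)[:2]) if z else ()))
E
```

```text
head [0.6168 0.1308 0.0873] [0.616 0.131] [0.6184 0.1311]
flange [0.6162 0.1308 0.0363] [0.6135 0.1305] [0.6221 0.1337]
disc [0.5679 0.143  0.0675]
ball [0.5169 0.154  0.0727]
socket [ 0.6331 -0.0903  0.0529] [ 0.6313 -0.0883] [ 0.6348 -0.0919]
lineend [ 0.6196 -0.0567  0.0516] [ 0.618  -0.0554] [ 0.6219 -0.0564]
tip [ 0.5693 -0.0842  0.0355] [ 0.5614 -0.0774] [ 0.5835 -0.0808]
A [ 0.7717 -0.0355  0.0254] [ 0.7489 -0.0061] [ 0.7834 -0.0793]
B [ 0.7804 -0.0789  0.015 ]
Cc [ 0.5205 -0.1885  0.0147] [ 0.5194 -0.1871] [ 0.5213 -0.1899]
D [ 0.49   -0.1138  0.0175] [ 0.4895 -0.1127] [ 0.4886 -0.1172]
```

```bash
cat >> h.py <<'E'
def plan(target,yaw):
    "shift and turn (units of the moves) from the measured pose to a tool-down pose, y axis at yaw (deg)"
    from rig import telemetry
    from scipy.spatial.transform import Rotation as R
    s=telemetry.read_state(); M=s["tcp_rot"]; a=np.radians(yaw)
    y=np.array([np.cos(a),np.sin(a),0]); z=np.array([0,0,-1.]); G=np.c_[np.cross(y,z),y,z]
    r=R.from_matrix(M.T@G).as_rotvec(degrees=True)
    print("t",s["time_s"],"pos",s["position"],"shift",M.T@(np.array(target)-s["position"])/.15,"turn",r/360,"F",s["force"],"op",s["opening"],s["grasp_force"])
E
python3 - <<'E'
from h import *
cor=lambda a,b:tri(full("top",a),full("scene",b))
A=cor((338,103),(170,365));B=cor((447,57),(46,338));Cc=cor((627,440),(206,52));D=cor((511,488),(310,72))
print(A,B,Cc,D,(A+B+Cc+D)/4)
for p,q in((D,A),(Cc,B)): print(np.degrees(np.arctan2(*(p-q)[[1,0]]))+180)
plan([.617,.131,.2],76.9)
E
```

```text
[ 0.749  -0.0058  0.0143] [ 0.7819 -0.0798  0.0129] [ 0.5205 -0.1885  0.0147] [ 0.49   -0.1138  0.0175] [ 0.6353 -0.097   0.0148]
22.636038600631395
22.575852726065904
t 0.1 pos [ 0.21   -0.588   0.2217] shift [ 4.1665 -3.6019  0.1528] turn [-0.     -0.0004 -0.4091] F [ 0.0071 -0.1554 -0.1807] op 0.9967051165058761 0.0
```

Request:
{"fn": "carry_out", "kwargs": {
  "deltas": [
    [[0.083,-0.072,0,0,0,0,-1],[0.167,-0.144,0,0,0,0,-1],[0.25,-0.216,0,0,0,0,-1],[0.333,-0.288,0,0,0,0,-1],[0.417,-0.36,0,0,0,0,-1],[0.5,-0.432,0,0,0,0,-1],[0.583,-0.504,0,0,0,0,-1],[0.667,-0.576,0,0,0,0,-1],[0.75,-0.648,0,0,0,0,-1],[0.833,-0.72,0,0,0,0,-1]]
  ]
}}

```text
time_s: 0.93
position: [0.2923, -0.4434, 0.2226]
tcp_rot: [[0.942, 0.336, 0.0], [0.336, -0.942, -0.0], [0.0, 0.0, -1.0]]
force: [-0.2, -0.1, 0.6]
opening: 1.002
grasp_force: 0.0
```

Request:
{"fn": "carry_out", "kwargs": {
  "deltas": [
    [[0.083,-0.072,0,0,0,0,-1],[0.167,-0.144,0,0,0,0,-1],[0.25,-0.216,0,0,0,0,-1],[0.333,-0.288,0,0,0,0,-1],[0.417,-0.36,0,0,0,0,-1],[0.5,-0.432,0,0,0,0,-1],[0.583,-0.504,0,0,0,0,-1],[0.667,-0.576,0,0,0,0,-1],[0.75,-0.648,0,0,0,0,-1],[0.833,-0.72,0,0,0,0,-1]]
  ]
}}

```text
time_s: 1.77
position: [0.3734, -0.2997, 0.2226]
tcp_rot: [[0.942, 0.336, 0.0], [0.336, -0.942, -0.0], [0.0, 0.0, -1.0]]
force: [0.8, 0.8, 0.1]
opening: 0.997
grasp_force: 0.0
```

Request:
{"fn": "carry_out", "kwargs": {
  "deltas": [
    [[0.083,-0.072,0,0,0,0,-1],[0.167,-0.144,0,0,0,0,-1],[0.25,-0.216,0,0,0,0,-1],[0.333,-0.288,0,0,0,0,-1],[0.417,-0.36,0,0,0,0,-1],[0.5,-0.432,0,0,0,0,-1],[0.583,-0.504,0,0,0,0,-1],[0.667,-0.576,0,0,0,0,-1],[0.75,-0.648,0,0,0,0,-1],[0.833,-0.72,0,0,0,0,-1]]
  ]
}}

```text
time_s: 2.6
position: [0.4546, -0.1559, 0.2226]
tcp_rot: [[0.942, 0.336, 0.0], [0.336, -0.942, -0.0], [0.0, 0.0, -1.0]]
force: [-0.3, 0.7, -0.1]
opening: 0.998
grasp_force: 0.0
```

Request:
{"fn": "carry_out", "kwargs": {
  "deltas": [
    [[0.083,-0.072,0,0,0,0,-1],[0.167,-0.144,0,0,0,0,-1],[0.25,-0.216,0,0,0,0,-1],[0.333,-0.288,0,0,0,0,-1],[0.417,-0.36,0,0,0,0,-1],[0.5,-0.432,0,0,0,0,-1],[0.583,-0.504,0,0,0,0,-1],[0.667,-0.576,0,0,0,0,-1],[0.75,-0.648,0,0,0,0,-1],[0.833,-0.72,0,0,0,0,-1]]
  ]
}}

```text
time_s: 3.43
position: [0.5357, -0.0121, 0.2226]
tcp_rot: [[0.942, 0.336, 0.0], [0.336, -0.942, -0.0], [0.0, 0.0, -1.0]]
force: [-0.4, -1.0, 0.6]
opening: 0.998
grasp_force: 0.0
```

Request:
{"fn": "carry_out", "kwargs": {
  "deltas": [
    [[0.083,-0.072,0,0,0,-0.015,-1],[0.167,-0.144,0,0,0,-0.03,-1],[0.25,-0.216,0,0,0,-0.045,-1],[0.333,-0.288,0,0,0,-0.06,-1],[0.417,-0.36,0,0,0,-0.075,-1],[0.5,-0.432,0,0,0,-0.09,-1],[0.583,-0.504,0,0,0,-0.105,-1],[0.667,-0.576,0,0,0,-0.12,-1],[0.75,-0.648,0,0,0,-0.135,-1],[0.833,-0.72,0,0,0,-0.15,-1]]
  ]
}}

```text
time_s: 4.27
position: [0.6168, 0.1316, 0.2225]
tcp_rot: [[0.277, 0.961, -0.0], [0.961, -0.277, -0.0], [-0.0, -0.0, -1.0]]
force: [-0.5, -0.5, -0.6]
opening: 0.998
grasp_force: 0.0
```

Request:
{"fn": "carry_out", "kwargs": {
  "deltas": [
    [[0,0,0,0,0,-0.015,-1],[0,0,0,0,0,-0.03,-1],[0,0,0,0,0,-0.045,-1],[0,0,0,0,0,-0.06,-1],[0,0,0,0,0,-0.075,-1],[0,0,0,0,0,-0.09,-1],[0,0,0,0,0,-0.105,-1],[0,0,0,0,0,-0.12,-1],[0,0,0,0,0,-0.135,-1],[0,0,0,0,0,-0.15,-1]]
  ]
}}

```text
time_s: 5.1
position: [0.6164, 0.1309, 0.2225]
tcp_rot: [[-0.615, 0.789, -0.0], [0.789, 0.615, -0.0], [0.0, -0.0, -1.0]]
force: [0.1, -0.9, -0.6]
opening: 0.998
grasp_force: 0.0
```

```bash
python3 -c "
from h import *
plan([.617,.131,.12],76.9)"
```

```text
t 5.1 pos [0.6164 0.1309 0.2225] shift [-0.0017  0.0037  0.6832] turn [-0.     -0.     -0.1083] F [ 0.0818 -0.9377 -0.5797] op 0.9984351175028697 0.0
```

Request:
{"fn": "carry_out", "kwargs": {
  "deltas": [
    [[0,0,0.06,0,0,-0.011,-1],[0,0,0.12,0,0,-0.022,-1],[0,0,0.18,0,0,-0.033,-1],[0,0,0.24,0,0,-0.044,-1],[0,0,0.3,0,0,-0.055,-1],[0,0,0.36,0,0,-0.066,-1],[0,0,0.42,0,0,-0.077,-1],[0,0,0.48,0,0,-0.088,-1],[0,0,0.54,0,0,-0.099,-1],[0,0,0.6,0,0,-0.108,-1]]
  ]
}}

```text
time_s: 5.93
position: [0.6165, 0.1309, 0.1321]
tcp_rot: [[-0.973, 0.23, 0.0], [0.23, 0.973, 0.0], [-0.0, 0.0, -1.0]]
force: [0.3, 0.9, -0.5]
opening: 1.002
grasp_force: 0.0
```

Run:
```python
from h import *
from rig import capture
plan([.617,.131,.052],76.9)
im=capture("scene")[:,:,::-1]; cv2.imwrite("pics/s2.png",cv2.resize(im[170:290,240:380],None,fx=5,fy=5,interpolation=cv2.INTER_CUBIC))
```

```text
t 5.9333 pos [0.6165 0.1309 0.1321] shift [-0.003   0.0015  0.5342] turn [ 0.      0.     -0.0005] F [ 0.2803  0.8542 -0.5052] op 1.00161972454639 0.0
```

View pics/s2.png

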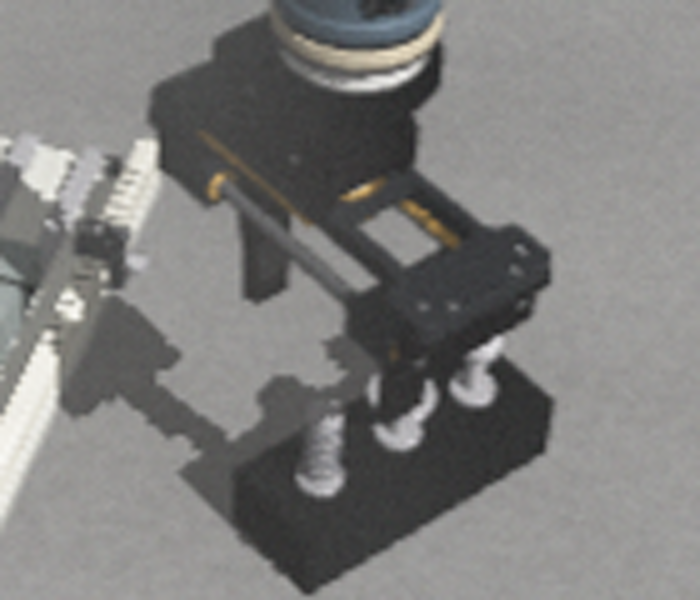

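Scene shows the fingertips at crop (265,290) and (405,400). They straddle the draw pin's head at (323,415), so the descent is clear.

Request:
{"fn": "carry_out", "kwargs": {
  "deltas": [
    [[0,0,0.06,0,0,0,-1],[0,0,0.12,0,0,0,-1],[-0.001,0,0.18,0,0,0,-1],[-0.002,0,0.24,0,0,0,-1],[-0.003,0,0.3,0,0,0,-1],[-0.003,0.001,0.36,0,0,0,-1],[-0.003,0.001,0.42,0,0,0,-1],[-0.003,0.001,0.48,0,0,0,-1],[-0.003,0.001,0.534,0,0,0,-1],[-0.003,0.001,0.534,0,0,0,-1]]
  ]
}}

```text
time_s: 6.82
position: [0.6161, 0.1299, 0.0503]
tcp_rot: [[-0.972, 0.233, -0.004], [0.233, 0.972, -0.0], [0.003, -0.001, -1.0]]
force: [-0.9, -0.1, -0.2]
opening: 1.0
grasp_force: 0.0
```

Request:
{"fn": "carry_out", "kwargs": {
  "deltas": [
    [[0,0,0,0,0,0,-0.4],[0,0,0,0,0,0,0],[0,0,0,0,0,0,0.3],[0,0,0,0,0,0,0.5],[0,0,0,0,0,0,0.7],[0,0,0,0,0,0,1],[0,0,0,0,0,0,1],[0,0,0,0,0,0,1],[0,0,0,0,0,0,1],[0,0,0,0,0,0,1]]
  ]
}}

```text
time_s: 7.65
position: [0.6174, 0.13, 0.0525]
tcp_rot: [[-0.972, 0.233, -0.0], [0.233, 0.972, 0.0], [0.0, 0.0, -1.0]]
force: [-0.4, 0.5, 0.7]
opening: 0.325
grasp_force: 0.0
```

Request:
{"fn": "carry_out", "kwargs": {
  "deltas": [
    [[0,0,0,0,0,0,1],[0,0,0,0,0,0,1],[0,0,0,0,0,0,1],[0,0,-0.02,0,0,0,1],[0,0,-0.05,0,0,0,1],[0,0,-0.1,0,0,0,1],[0,0,-0.15,0,0,0,1],[0,0,-0.2,0,0,0,1],[0,0,-0.25,0,0,0,1],[0,0,-0.3,0,0,0,1]]
  ]
}}

```text
time_s: 8.48
position: [0.6177, 0.13, 0.0986]
tcp_rot: [[-0.972, 0.233, 0.001], [0.233, 0.972, 0.0], [-0.001, 0.0, -1.0]]
force: [0.0, 0.1, -1.2]
opening: 0.2
grasp_force: 30.0
```

Request:
{"fn": "carry_out", "kwargs": {
  "deltas": [
    [[0,0,-0.05,0,0,0,1],[0,0,-0.1,0,0,0,1],[0,0,-0.15,0,0,0,1],[0,0,-0.2,0,0,0,1],[0,0,-0.25,0,0,0,1],[0,0,-0.3,0,0,0,1],[0,0,-0.34,0,0,0,1],[0,0,-0.34,0,0,0,1],[0,0,-0.34,0,0,0,1],[0,0,-0.34,0,0,0,1]]
  ]
}}

```text
time_s: 9.32
position: [0.6171, 0.13, 0.1481]
tcp_rot: [[-0.972, 0.233, -0.001], [0.233, 0.972, -0.0], [0.001, -0.0, -1.0]]
force: [-0.1, 0.4, -1.4]
opening: 0.199
grasp_force: 30.0
```

```bash
python3 -c "
from h import *
plan([.634,-.095,.15],22.6)"
```

```text
t 9.3167 pos [0.6171 0.13   0.1481] shift [-0.4589 -1.4325 -0.0124] turn [-0.0001 -0.0001  0.1498] F [-0.0518  0.4391 -1.4195] op 0.19910155172227068 29.980194666422904
```

Request:
{"fn": "carry_out", "kwargs": {
  "deltas": [
    [[-0.02,-0.06,0,0,0,0,1],[-0.04,-0.14,0,0,0,0,1],[-0.07,-0.22,0,0,0,0,1],[-0.1,-0.31,0,0,0,0,1],[-0.13,-0.4,0,0,0,0,1],[-0.16,-0.5,0,0,0,0,1],[-0.19,-0.59,0,0,0,0,1],[-0.21,-0.65,0,0,0,0,1],[-0.225,-0.7,0,0,0,0,1],[-0.23,-0.716,0,0,0,0,1]]
  ]
}}

```text
time_s: 10.15
position: [0.6262, 0.0158, 0.1484]
tcp_rot: [[-0.972, 0.235, 0.0], [0.235, 0.972, -0.0], [-0.0, -0.0, -1.0]]
force: [-0.3, -0.4, -0.7]
opening: 0.193
grasp_force: 30.0
```

Request:
{"fn": "carry_out", "kwargs": {
  "deltas": [
    [[-0.02,-0.06,0,0,0,0.015,1],[-0.04,-0.14,0,0,0,0.03,1],[-0.07,-0.22,0,0,0,0.045,1],[-0.1,-0.31,0,0,0,0.06,1],[-0.13,-0.4,0,0,0,0.075,1],[-0.16,-0.5,0,0,0,0.09,1],[-0.19,-0.59,0,0,0,0.105,1],[-0.21,-0.65,0,0,0,0.12,1],[-0.225,-0.7,0,0,0,0.135,1],[-0.229,-0.716,0,0,0,0.15,1]]
  ]
}}

```text
time_s: 10.98
position: [0.6346, -0.0959, 0.1484]
tcp_rot: [[-0.378, 0.926, 0.0], [0.926, 0.378, -0.0], [-0.0, 0.0, -1.0]]
force: [-0.6, 1.3, 0.4]
opening: 0.198
grasp_force: 30.0
```

Run:
```python
from h import *
plan([.634,-.095,.10],22.6)
from rig import capture
t=capture("top")[:,:,::-1];s=capture("scene")[:,:,::-1]
a=cv2.resize(t[125:225,245:345],None,fx=4,fy=4,interpolation=cv2.INTER_CUBIC)
b=cv2.resize(s[170:270,185:285],None,fx=4,fy=4,interpolation=cv2.INTER_CUBIC)
cv2.imwrite("pics/ts3.png",np.hstack([a,b]))
```

```text
t 10.9833 pos [ 0.6346 -0.0959  0.1484] shift [ 0.007  -0.0016  0.3229] turn [ 0.      0.0001 -0.001 ] F [-0.634   1.3248  0.3793] op 0.19756311836194515 29.975639143958688
```

View pics/ts3.png

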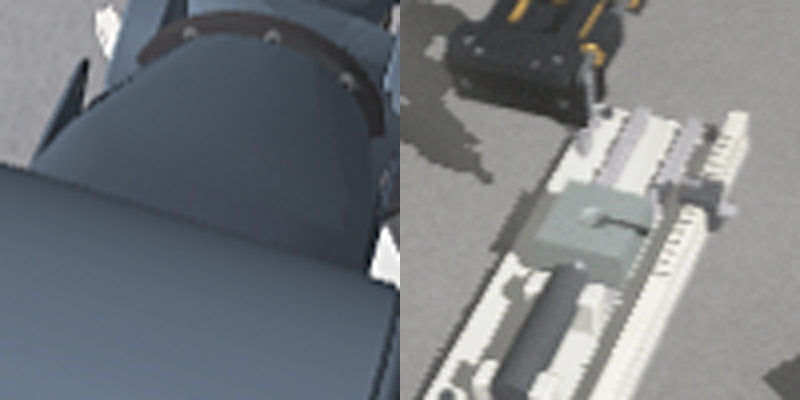

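Top is hidden by the arm. Scene shows the pin hanging at crop (590,130) with the carriage home. I'll refine the socket by fitting the carriage's top square to the first two pictures.

Run:
```python
from h import *
from scipy.optimize import minimize
ims={"top":cv2.imread("pics/top0.png"),"scene":cv2.imread("pics/scene0.png")}
def W(p,b):
    a=np.radians(p[2]); return np.array([p[0]+np.cos(a)*b[0]-np.sin(a)*b[1],p[1]+np.sin(a)*b[0]+np.cos(a)*b[1],b[2]])
sq=[(-.03,-.03,.054),(.03,-.03,.054),(.03,.03,.054),(-.03,.03,.054)]
S=8; masks={}
for n,im in ims.items():
    c=proj(n,(.634,-.095,.054)).astype(int)
    hs=cv2.cvtColor(im,cv2.COLOR_BGR2LAB).astype(float)
    s=full("top",(510,235)) if n=="top" else full("scene",(165,170))
    ref=np.median(hs[int(s[1])-1:int(s[1])+2,int(s[0])-1:int(s[0])+2].reshape(-1,3),0)
    m=(np.linalg.norm((hs-ref)*[.5,2,2],axis=2)<9).astype(np.uint8)
    l,_=None,None
    m[:c[1]-30]=0;m[c[1]+30:]=0;m[:,:c[0]-30]=0;m[:,c[0]+30:]=0
    m=cv2.morphologyEx(m,cv2.MORPH_CLOSE,np.ones((5,5)))
    masks[n]=m; print(n,ref,m.sum())
def poly(n,p): return np.array([proj(n,W(p,b)) for b in sq])
def cost(p,ns=("top","scene")):
    t=0
    for n in ns:
        q=np.zeros((420*1,560*1),np.uint8)
        big=np.zeros((420*S//2,560*S//2),np.uint8)
        cv2.fillPoly(big,[np.round((poly(n,p)+.5)*S/2*16-8).astype(np.int32)],255,shift=4)
        q=cv2.resize(big,(560,420),interpolation=cv2.INTER_AREA)/255.
        t+=np.abs(q-masks[n]).sum()
    return t
for ns in(("top",),("scene",),("top","scene")):
    r=minimize(lambda p:cost((p[0],p[1],22.6),ns),[.634,-.095],method="Nelder-Mead",options=dict(initial_simplex=[[.634,-.095],[.640,-.095],[.634,-.089]])); print(ns,r.x,r.fun)
out=[]
for n,im in ims.items():
    c=proj(n,(.634,-.095,.054)).astype(int); x0,y0=c[0]-25,c[1]-35
    z=cv2.resize(im[y0:y0+70,x0:x0+50],None,fx=8,fy=8,interpolation=cv2.INTER_CUBIC)
    T=lambda q:np.round(((np.array(q)-[x0,y0]+.5)*8-.5)).astype(np.int32)
    for p,col in(((r.x[0],r.x[1],22.6),(0,0,255)),((.6353,-.097,22.6),(0,200,0))):
        cv2.polylines(z,[T(poly(n,p))],True,col,1)
        for rad in(.007,.01):
            cv2.polylines(z,[T([proj(n,W(p,(rad*np.cos(t),rad*np.sin(t),.054))) for t in np.linspace(0,6.28,30)])],True,col,1)
    out.append(z)
cv2.imwrite("pics/ov.png",np.hstack(out))
```

```text
top [164. 125. 125.] 1126
scene [164. 126. 128.] 1959
('top',) [ 0.6323 -0.0893] 639.4745098039216
('scene',) [ 0.6326 -0.0856] 1591.6235294117646
('top', 'scene') [ 0.6323 -0.0892] 2237.541176470588
```

View pics/ov.png

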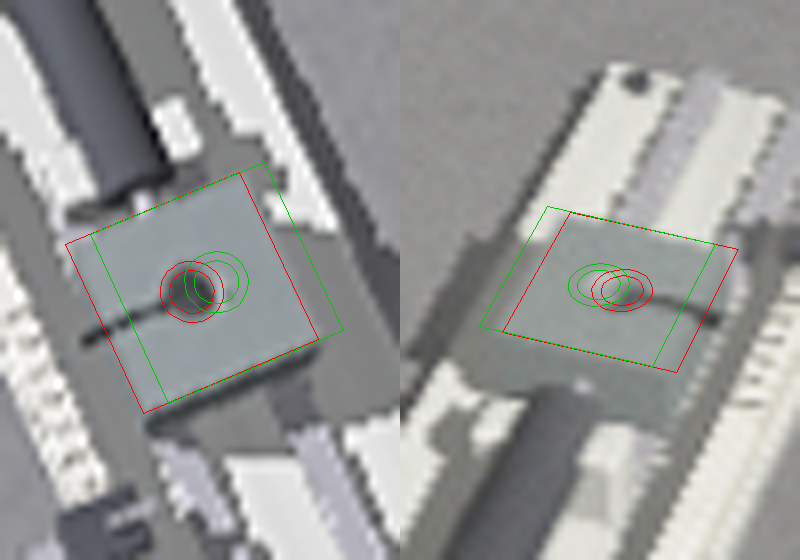

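The red fit, with the hole mouth at crop (193,288) in top and about (613,288) in scene, agrees with the triangulated socket. I'll use (0.633, -0.0905).

```bash
python3 -c "
from h import *
plan([.633,-.0905,.1],22.6)"
```

```text
t 11.0833 pos [ 0.6344 -0.0951  0.1484] shift [0.032  0.0032 0.3228] turn [ 0.     -0.     -0.0003] F [-0.5889  0.2522 -0.1255] op 0.19523146545177208 29.981602169573307
```

Request:
{"fn": "carry_out", "kwargs": {
  "deltas": [
    [[0.01,0.001,0.02,0,0,0,1],[0.02,0.002,0.06,0,0,0,1],[0.03,0.003,0.1,0,0,0,1],[0.032,0.003,0.15,0,0,0,1],[0.032,0.003,0.2,0,0,0,1],[0.032,0.003,0.25,0,0,0,1],[0.032,0.003,0.3,0,0,0,1],[0.032,0.003,0.32,0,0,0,1],[0.032,0.003,0.32,0,0,0,1],[0.032,0.003,0.32,0,0,0,1]]
  ]
}}

```text
time_s: 11.92
position: [0.6329, -0.0904, 0.1001]
tcp_rot: [[-0.383, 0.924, -0.0], [0.924, 0.383, 0.0], [0.0, -0.0, -1.0]]
force: [-0.6, 0.7, -1.4]
opening: 0.195
grasp_force: 30.0
```

Run:
```python
from h import *
plan([.633,-.0905,.0665],22.6)
from rig import capture,telemetry
s=capture("scene")[:,:,::-1]; p=telemetry.read_state()["position"]
x0,y0=200,180
z=cv2.resize(s[y0:y0+70,x0:x0+90],None,fx=8,fy=8,interpolation=cv2.INTER_CUBIC)
T=lambda X:tuple(int(v) for v in np.round((proj("scene",X)-[x0,y0]+.5)*8-.5))
for dz in(-.0385,-.0125):cv2.circle(z,T(p+[0,0,dz]),3,(0,0,255),-1)
cv2.circle(z,T((.633,-.0905,.054)),3,(0,255,0),-1)
cv2.imwrite("pics/s4.png",z)
```

```text
t 11.9167 pos [ 0.6329 -0.0904  0.1001] shift [-0.001   0.0003  0.2242] turn [-0.     -0.     -0.0002] F [-0.6458  0.7268 -1.439 ] op 0.19498936415153323 29.98028273228556
```

View pics/s4.png

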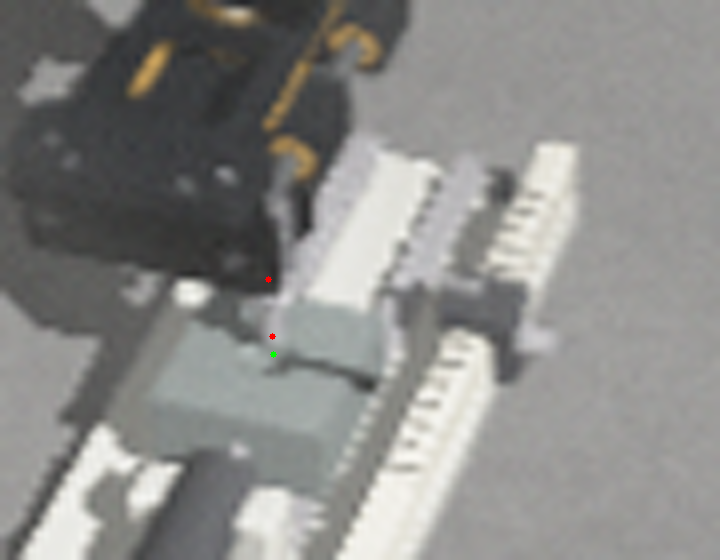

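Scene shows the pin foot at about (265,340), right above the hole at about (265,352), so it is aligned for lowering.

Request:
{"fn": "carry_out", "kwargs": {
  "deltas": [
    [[0,0,0.01,0,0,0,1],[0,0,0.025,0,0,0,1],[0,0,0.04,0,0,0,1],[0,0,0.055,0,0,0,1],[0,0,0.07,0,0,0,1],[0,0,0.085,0,0,0,1],[0,0,0.1,0,0,0,1],[0,0,0.115,0,0,0,1],[0,0,0.13,0,0,0,1],[0,0,0.13,0,0,0,1]]
  ]
}}

```text
time_s: 12.8
position: [0.6328, -0.0904, 0.0804]
tcp_rot: [[-0.383, 0.924, -0.0], [0.924, 0.383, -0.0], [0.0, -0.0, -1.0]]
force: [0.4, -0.1, -1.8]
opening: 0.2
grasp_force: 30.0
```

Request:
{"fn": "carry_out", "kwargs": {
  "deltas": [
    [[0,0,0.01,0,0,0,1],[0,0,0.02,0,0,0,1],[0,0,0.03,0,0,0,1],[0,0,0.04,0,0,0,1],[0,0,0.05,0,0,0,1],[0,0,0.06,0,0,0,1],[0,0,0.07,0,0,0,1],[0,0,0.08,0,0,0,1],[0,0,0.085,0,0,0,1],[0,0,0.085,0,0,0,1]]
  ]
}}

```text
time_s: 13.63
position: [0.6329, -0.0904, 0.068]
tcp_rot: [[-0.383, 0.924, -0.0], [0.924, 0.383, -0.0], [0.0, -0.0, -1.0]]
force: [0.9, -0.4, -1.4]
opening: 0.197
grasp_force: 30.0
```

Request:
{"fn": "carry_out", "kwargs": {
  "deltas": [
    [[0,0,0.001,0,0,0,1],[0,0,0.003,0,0,0,1],[0,0,0.005,0,0,0,1],[0,0,0.007,0,0,0,1],[0,0,0.009,0,0,0,1],[0,0,0.01,0,0,0,1],[0,0,0.011,0,0,0,1],[0,0,0.012,0,0,0,1],[0,0,0.012,0,0,0,1],[0,0,0.012,0,0,0,1]]
  ]
}}

```text
time_s: 14.47
position: [0.633, -0.0904, 0.0664]
tcp_rot: [[-0.383, 0.924, 0.0], [0.924, 0.383, -0.0], [-0.0, 0.0, -1.0]]
force: [-0.3, -1.3, -0.2]
opening: 0.2
grasp_force: 30.0
```

Request:
{"fn": "carry_out", "kwargs": {
  "deltas": [
    [[0,0,0.002,0,0,0,1],[0,-0.003,0.003,0,0,0,1],[0,-0.009,0.003,0,0,0,1],[0,-0.018,0.003,0,0,0,1],[0,-0.03,0.003,0,0,0,1],[0,-0.044,0.003,0,0,0,1],[0,-0.058,0.003,0,0,0,1],[0,-0.072,0.003,0,0,0,1],[0,-0.086,0.003,0,0,0,1],[0,-0.1,0.003,0,0,0,1]]
  ]
}}

```text
time_s: 15.3
position: [0.6195, -0.0963, 0.0664]
tcp_rot: [[-0.383, 0.924, 0.001], [0.924, 0.383, -0.0], [-0.001, 0.001, -1.0]]
force: [2.2, 1.2, 4.4]
opening: 0.194
grasp_force: 30.0
```

Request:
{"fn": "carry_out", "kwargs": {
  "deltas": [
    [[0,-0.014,0,0,0,0,1],[0,-0.028,0,0,0,0,1],[0,-0.042,0,0,0,0,1],[0,-0.056,0,0,0,0,1],[0,-0.07,0,0,0,0,1],[0,-0.084,0,0,0,0,1],[0,-0.098,0,0,0,0,1],[0,-0.11,0,0,0,0,1],[0,-0.12,0,0,0,0,1],[0,-0.125,0,0,0,0,1]]
  ]
}}

```text
time_s: 16.13
position: [0.6022, -0.1035, 0.0664]
tcp_rot: [[-0.383, 0.924, 0.002], [0.924, 0.383, -0.0], [-0.001, 0.001, -1.0]]
force: [4.0, 1.8, 5.5]
opening: 0.196
grasp_force: 30.0
```

Run:
```python
from h import *
from rig import capture,telemetry
plan([.633,-.0905,.0665],22.6)
s=np.mean([capture("scene") for _ in range(4)],0).astype(np.uint8)[:,:,::-1]; t=cv2.imread("pics/top0.png")
def crop(im,x0,y0,w,h,k=8): return cv2.resize(im[y0:y0+h,x0:x0+w],None,fx=k,fy=k,interpolation=cv2.INTER_CUBIC)
a=crop(s,225,190,50,70); b=crop(t,285,150,50,70)
cv2.imwrite("pics/s5.png",np.hstack([a,b]))
np.save("s5.npy",s)
for n,m in (("screw",((400,388),(328,150))),("clamp",((427,373),(300,140)))): print(n,tri(full("top",m[0]),full("scene",m[1])))
```

```text
t 16.1333 pos [ 0.6022 -0.1035  0.0664] shift [ 0.0013  0.2228 -0.0006] turn [ 0.0002  0.0001 -0.0003] F [4.0184 1.7931 5.4901] op 0.19571511308369494 29.999323775991797
screw [ 0.5524 -0.0442  0.029 ]
clamp [ 0.561  -0.0615  0.0339]
```

View pics/s5.png

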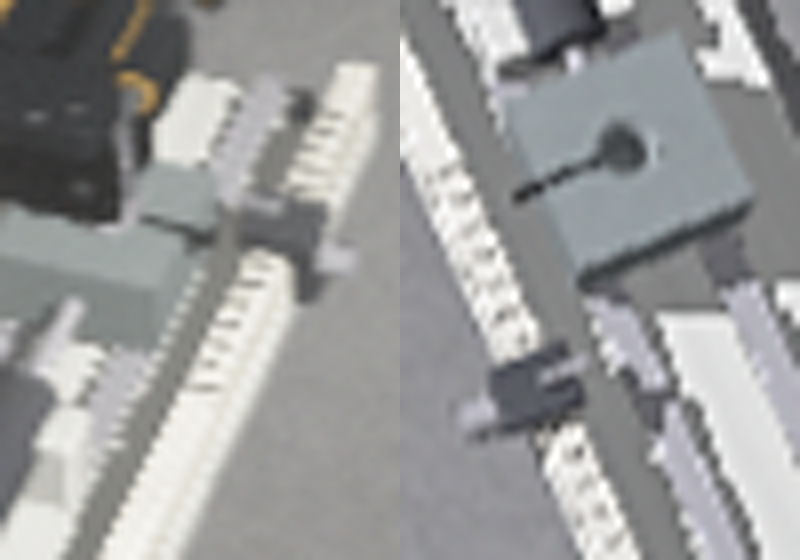

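The left crop (scene now) shows the carriage pointer at about (210,240), still short of the finger tip at about (225,217). The right crop (first top picture) shows the hole at (625,147), the line end at (515,198), and the finger from (540,377) to its tip at (583,357).

Run:
```python
from h import *
f=lambda x,y:np.array([285+(x-400+.5)/8-.5,150+(y+.5)/8-.5])
a=np.radians(22.6);R=np.array([[np.cos(a),np.sin(a)],[-np.sin(a),np.cos(a)]])
o=onz("top",f(625,147),.054)[:2]
for k,p,z in(("lineend",(515,198),.054),("tip",(583,357),.05),("mid",(560,368),.05),("root",(540,377),.05),("screw",(475,412),.045)): print(k,R@(onz("top",f(*p),z)[:2]-o)*1000)
g=lambda x,y:np.array([225+(x+.5)/8-.5,190+(y+.5)/8-.5])
sock=lambda d:np.array([.633-.924*d,-.0905-.383*d])
e=R@(onz("scene",g(210,240),.054)[:2]-sock(0))*1000
for k,p in(("tip",(225,217)),("clampscrew",(340,258))): print("scene",k,R@(onz("scene",g(*p),.05)[:2]-sock(0))*1000, "pointer now",e)
print(tri(f(583,357),g(225,217)), proj("scene",tri(f(583,357),g(225,217))))
T=onz("top",f(583,357),.05); q=(proj("scene",T)-[225,190]+.5)*8-.5; print("tip from top appears in s5 at",q)
```

```text
lineend [-1.5406 38.3594]
tip [-55.9318  39.0342]
mid [-56.3153  47.0192]
root [-56.4834  53.8817]
screw [-57.6969  76.3327]
scene tip [-44.6781  37.2262] pointer now [-28.6898  37.6201]
scene clampscrew [-37.5182  80.3194] pointer now [-28.6898  37.6201]
[ 0.5694 -0.0776  0.0408] [253.5695 216.8741]
tip from top appears in s5 at [243.9641 196.4488]
```

Request:
{"fn": "carry_out", "kwargs": {
  "deltas": [
    [[0,-0.004,0,0,0,0,1],[0,-0.014,0,0,0,0,1],[0,-0.028,0,0,0,0,1],[0,-0.042,0,0,0,0,1],[0,-0.056,0,0,0,0,1],[0,-0.07,0,0,0,0,1],[0,-0.084,0,0,0,0,1],[0,-0.096,0,0,0,0,1],[0,-0.104,0,0,0,0,1],[0,-0.107,0,0,0,0,1]]
  ]
}}

```text
time_s: 17.17
position: [0.5875, -0.1096, 0.0664]
tcp_rot: [[-0.383, 0.924, 0.002], [0.924, 0.383, -0.0], [-0.001, 0.002, -1.0]]
force: [3.3, 1.5, 5.8]
opening: 0.199
grasp_force: 30.0
```

Run:
```python
from h import *
from rig import capture,telemetry
plan([.633,-.0905,.0665],22.6)
s=np.mean([capture("scene") for _ in range(4)],0).astype(np.uint8)[:,:,::-1]; np.save("s6.npy",s)
s0=cv2.imread("pics/scene0.png")
def crop(im): 
    z=cv2.resize(im[200:240,238:268],None,fx=13,fy=13,interpolation=cv2.INTER_CUBIC)
    return np.clip(z.astype(float)*1.25-20,0,255).astype(np.uint8)
cv2.imwrite("pics/s6.png",np.hstack([crop(s0),crop(s)]))
```

```text
t 17.1667 pos [ 0.5875 -0.1096  0.0664] shift [ 0.0015  0.3286 -0.0002] turn [ 0.0003  0.0002 -0.0003] F [3.3444 1.5112 5.7543] op 0.1985535233712366 29.999555605463684
```

View pics/s6.png

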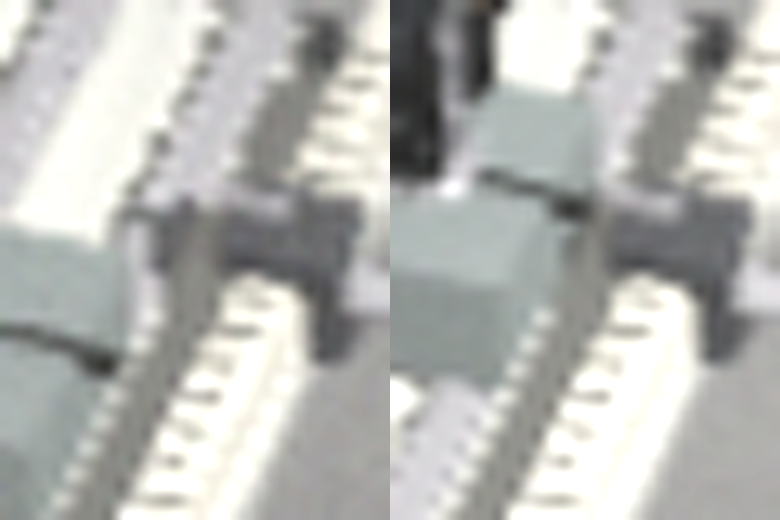

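The left crop (start) and right crop (now) show the finger as the light strip on the clamp, from (615,190) to (680,208). The carriage pointer ends at about (575,210), still short of it.

Run:
```python
from h import *
a=np.radians(22.6);R=np.array([[np.cos(a),np.sin(a)],[-np.sin(a),np.cos(a)]])
f=lambda x,y:np.array([238+(x+.5)/13-.5,200+(y+.5)/13-.5])
B=lambda n,p,z:R@(onz(n,p,z)[:2]-[.633,-.0905])*1000
for k,p,z in(("line0",(105,362),.054),("line0b",(20,330),.054),("line1",(185,209),.054),("line1b",(97,175),.054),("tip",(222,189),.05),("stripend",(290,206),.05),("clamp edge px",(220,215),.051)): print(k,B("scene",f(*p),z))
# clamp top triangulation: strip mid
t=lambda x,y:np.array([285+(x-400+.5)/8-.5,150+(y+.5)/8-.5])
for p,q in(((583,357),(222,189)),((540,377),(290,206))):
    X=tri(t(*p),f(*q)); print(X,R@(X[:2]-[.633,-.0905])*1000)
X=tri(t(515,198),f(105,362)); print("lineend",X,R@(X[:2]-[.633,-.0905])*1000)
X=tri(t(625,147),full("scene",(193,157))); print("hole",X,R@(X[:2]-[.633,-.0905])*1000)
```

```text
line0 [ 3.3376 34.4916]
line0b [-0.1189 14.9667]
line1 [-43.9424  34.9715]
line1b [-48.1314  14.103 ]
tip [-55.9891  38.815 ]
stripend [-55.3861  53.9953]
clamp edge px [-47.4021  41.3676]
[ 0.5661 -0.0756  0.0499] [-56.0543  39.4188]
[ 0.5601 -0.0621  0.049 ] [-56.4243  54.1991]
lineend [ 0.619  -0.0573  0.0503] [-0.1991 36.0446]
hole [ 0.6336 -0.091   0.0531] [ 0.3367 -0.6994]
```

Request:
{"fn": "carry_out", "kwargs": {
  "deltas": [
    [[0,-0.004,0,0,0,0,1],[0,-0.011,0,0,0,0,1],[0,-0.02,0,0,0,0,1],[0,-0.03,0,0,0,0,1],[0,-0.04,0,0,0,0,1],[0,-0.047,0,0,0,0,1],[0,-0.052,0,0,0,0,1],[0,-0.055,0,0,0,0,1],[0,-0.055,0,0,0,0,1],[0,-0.055,0,0,0,0,1]]
  ]
}}

```text
time_s: 18.2
position: [0.5801, -0.1127, 0.0664]
tcp_rot: [[-0.383, 0.924, 0.002], [0.924, 0.383, -0.0], [-0.001, 0.002, -1.0]]
force: [4.3, 1.9, 5.4]
opening: 0.199
grasp_force: 30.0
```

Run:
```python
from h import *
from rig import capture,telemetry
plan([.633,-.0905,.0665],22.6)
s=np.mean([capture("scene") for _ in range(4)],0).astype(np.uint8)[:,:,::-1]
# slide of the carriage seen in the picture: match its pointer end patch (from the start) along the bed's -x
s0=cv2.imread("pics/scene0.png");s6=np.load("s6.npy")
a=np.radians(22.6);e=np.array([np.cos(a),np.sin(a),0]);n=np.array([-np.sin(a),np.cos(a),0]);c=np.array([.633,-.0905,.0535])
g=lambda im,x,dx,ys:cv2.remap(cv2.cvtColor(im,6).astype(np.float32),*[np.array([[proj("scene",c+e*(x+d)+n*y)[k] for y in ys] for d in dx],np.float32) for k in(0,1)],cv2.INTER_LINEAR)
dx=np.arange(-.012,.0121,.001);ys=np.arange(.014,.034,.001)
for nm,im in(("s6",s6),("now",s)):
    t=g(s0,.001,dx,ys); xs=np.arange(-.07,-.035,.0005)
    sc=[np.corrcoef(t.ravel(),g(im,x+.001,dx,ys).ravel())[0,1] for x in xs]; i=int(np.argmax(sc)); print(nm,xs[i],sc[i])
```

```text
t 18.2 pos [ 0.5801 -0.1127  0.0664] shift [ 0.0017  0.3828 -0.0002] turn [ 0.0003  0.0002 -0.0003] F [4.3345 1.8504 5.3961] op 0.19871625793351766 30.00065398402512
s6 -0.04799999999999999 0.9876370494165242
now -0.055999999999999994 0.973472443927116
```

```bash
python3 -c "
from rig import job; print(job.hand_in())"
```

```text
the job is handed in; nothing more can be done
None
```

I handed the job in with the draw pin seated and still gripped, holding the carriage about 56 mm out; the index measured about 56 mm (single views 54–60 mm), and no verdict came back.

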